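Slide the core reader's magnifier to the red-flag click stop and record

TASK

On the tree-core reader, push the magnifier carriage along its rail with your fingertips until it clicks into the stop at the red flag and stays seated there. Then press the green record button on top of the carriage and let it come back up; do not press that button anywhere but at the red flag. Only push and press: do not pinch the carriage, and leave the vial, pine block and loupe standing about it where they are.

Things in the scene. Friction and masses are not known exactly. Their poses are not given: they have to be found in the camera images.
- reader: Tree-core reader: grey bed 125 x 340 x 12 mm fixed to the bench, with a steel rail and a wooden core mount (along x = -30 mm, top 28 mm up) on it. Origin at bench height: mid-length, and 7.5 mm to the +x side of the middle of its width. Its y axis runs along the rail, its x axis across it, away from the robot; z up.
- rail_mid (a point): Middle of the rail's top, 28 mm above the bench, at x = +25 mm, y = 0 of the reader. The rail is 24 mm wide, with end blocks 36 mm high centred at y = -154 and +154 mm. It has three click stops, at y = -60, 0 and +60 mm, each a hollow between two 2.5 mm ridges, whose crests lie 7 mm either side of the stop.
- carriage (a joint): Position of the carriage along the reader's y axis in m: 0 in the middle, range -0.085 to +0.085; equals the pointer's y in the reader's frame. Starts between two stops. Slides against about 0.5 N of friction; climbing a ridge takes 3 to 5 N, and 2 to 3 mm past its crest (7 mm before the stop) a spring plunger draws it into the stop by itself. Pushed with 3 to 5 N it leaves a stop again.
- pointer (a point): Tip of the brass pointer in the middle of the carriage's near face, 56 mm to the -x side of the reader's origin and 40 mm above the bench. The carriage is a black block 102 mm across the rail (reader x -52 to +50 mm), 44 mm along it, from 34 to 64 mm above the bench, with a round lens in its near half.
- bumper_left: Orange push pad on the carriage's +y end: 70 mm wide (reader x -35 to +35 mm), 6 mm thick, from 36 to 62 mm above the bench. Origin at the pad's centre; its outer face lies 3 mm farther, 28 mm from the carriage's middle. Push here to send the carriage to -y.
- bumper_right: The same orange pad on the carriage's -y end; its outer face is 28 mm from the carriage's middle on the -y side. Push here to send the carriage to +y.
- record_top (a point): Centre of the top of the green round record button (24 mm across) on the carriage, above the rail (reader x = +25 mm), 86 mm above the bench when up; its black housing is 40 mm across and reaches 76 mm.
- record (a joint): Travel of the record button in m: 0 up, 0.006 fully down at 4 N; it springs back by itself.
- flag_red: Red index flag, a clip with an upright tab 12 mm wide, fixed to the bed's near edge (x = -64 mm in the reader's frame) in line with one of the three stops; its top is 44 mm above the bench, its origin under its middle on top of the bed. The carriage is seated when the pointer stands level with it along the reader's y axis.
- flag_white_a: White index flag of the same shape at another of the three stops; not the target.
- flag_white_b: White index flag of the same shape at the remaining stop; not the target.
- vial: Loose clear vial with a red cap, 29 mm across, 54 mm tall, standing near the reader. Origin under its middle.
- pine_sample: Loose pale wooden block, 42 x 67 x 35 mm, beyond the reader. Origin under its middle.
- fold_loupe: Loose folding loupe, 29 x 66 x 14 mm, on the robot's side of the reader. Origin under its middle.

How it is judged:
By the outcome, as a careful person would: the job done as asked, in the order asked, and still so for the second after the job is handed in, with the robot touching nothing.
It also fails if it takes over 42 s, if anything falls off the work surface, if the arm or the gripper's body presses on something with over 40 N, if the wrist force passes 120 N, or if a joint passes its speed limit or range.

ROBOT

A 6-joint arm with a two-finger parallel gripper is mounted at the origin on a cart in front of the work surface, level with it; the furniture and walls round the work are solid. World frame = base frame: x ahead of the robot, y to its left, z up, the work surface at z = 0. Lengths are in m, angles in rad, forces in N, time in s.
With the tool pointing down it reaches from about 0.3 to 0.875 m from the base axis. Payload 6.4 kg.
Tool frame: the origin (TCP) lies at the centre of the arm's flange, where the gripper is bolted on; the fingertips stand 173 mm ahead of it and the grasp point (between the pads) lies 155 mm ahead of it; z points along the fingers, x is the direction in which the jaws open and shut, and the axes are right-handed (so a half turn about z gives the same grasp; the last joint's range is limited). The gripper opens to 85 mm and grips with 20 to 120 N. Pads are 22 mm wide; open, the fingers measure 114 mm over their backs; the gripper's body (76 mm by 85 mm) begins 54 mm behind the grasp point. The pads swing forward as they close: fully open they stand 13 mm farther back than shut.
Start: joints at [-1.469, 0.181, 1.607, -0, 1.354, -0.206], TCP at [0.174, -0.548, 0.405] pointing down, gripper open.
Joint ranges: [-2.99, 2.99], [-0.89, 2.07], [0.3, 2.58], [-1.14, 4.28], [0, 2.63], [-3.12, 3.12]. Speed limits (rad/s): [2.57, 2.57, 3.01, 3.14, 3.14, 3.14].

INTERFACE

Orientations are given as a unit quaternion [w, x, y, z].
In Python, from bench import ctrl gives the robot as it stands. The module is installed in compiled form; this text tells all that it offers.
- The arm moves only by the tool move_arm, never from a script. Its argument "moves" is a list of rows, each an object of numbers: "gripper": the opening in per cent of the stroke, from 0 (shut) to 100 (fully open); "x", "y", "z": the shift along the tool's x, y, z in cm; "roll": the turn about the tool's z in degrees. In form: [{"gripper": .., "x": .., "y": .., "z": .., "roll": ..}, ...]. A call has 1 to 5 rows; each row shifts and turns the commanded pose from where the row before left it, along the tool's axes as they then stand; what a row does not reach is not made up. A row lasts 1/8 s, in which the tool goes at most 62.5 mm and 10.7 degrees, less where a joint would pass 70% of its speed; a pose out of reach is approached as far as the arm can. A call is refused whole if a number of a shift passes 6.25 or a number of a turn 10.7, either way. A call with a gripper value outside its range is refused whole. The fingers move at their own pace and stop on an object; the grip force is fixed at half the most. Time passes only in rows, so rows that do not move let the fingers close. It gives the time, the measured TCP pose, the force and the opening at its end, in the units of the state.
- ctrl.get_obs(): the state, without advancing time (a new reading comes with each control period).
- ctrl.camera(name): name is "scene" or "top" or "wrist"; returns a dict with "img" (400x640x3 uint8, red, green, blue), "fx", "fy", "cx", "cy" (pixels), "world_from_camera" (4x4, takes a point from camera to world coordinates); the wrist camera has in their place "tool_from_camera" (4x4, takes a point from camera to tool coordinates, whose origin is the TCP and whose axes are the tool frame's). Camera axes: x right, y up, looking along -z (the intrinsics and any distortion apply to the point x, -y, -z); pixel columns grow to the right and rows downward; lengths in m; the calibration is good to about 2 mm. A picture is of the moment at which its call begins: read the wrist's pose just before it. There is no depth.
- ctrl.hand_in(): hands the job in, once; it reports no verdict.
The state is a dict: "time_s": time; "q": joint angles; "dq": joint speeds; "joint_efforts": joint torques, N m; "eef_pos": TCP position; "eef_rot": TCP orientation; "wrist_force": force on the tool from outside, world axes, zero at the start; "torque": the same for the moment, N m; "opening": opening from 0.0 (shut) to 1.0 (fully open).
Only numpy, scipy, OpenCV 4.12 (cv2) and the standard library are available. Lean on these libraries where they do the work, as an engineer would, in place of code of your own. Each camera call takes 0.05 s, during which the arm holds its last target. There are 200 camera calls.

## Working session

There is one attempt and no reset: what is moved stays moved. The work goes in short steps, Python scripts to look and compute and a tool call to move; the robot and the scene stay as the last step left them, time stands still between calls to the robot, and variables do not carry over. Pictures are saved under pics/ and viewed, about 8 in all and at most 12, crops included, and the job is handed in when it is done.

Besides the shell and the picture viewer there is one more tool, called after "Request:" as name(argument=value, ...), one argument or row to a line, values as JSON. move_arm: Moves the arm, as the interface text tells. Its arguments: {"type":"object","properties":{"moves":{"type":"array","items":{"type":"object","properties":{"gripper":{"type":"number"},"x":{"type":"number"},"y":{"type":"number"},"z":{"type":"number"},"roll":{"type":"number"}}}}},"required":["moves"]}

```bash
mkdir -p pics
cat > h.py <<'E'
import numpy as np, cv2
from scipy.spatial.transform import Rotation as R
from bench import ctrl
def T_tool(o):
    T=np.eye(4); q=o["eef_rot"]; T[:3,:3]=R.from_quat([q[1],q[2],q[3],q[0]]).as_matrix(); T[:3,3]=o["eef_pos"]; return T
def cam(name):
    o=ctrl.get_obs(); c=ctrl.camera(name)
    c["W"]=np.array(c["world_from_camera"]) if name!="wrist" else T_tool(o)@np.array(c["tool_from_camera"])
    return c
def ray(c,u,v):
    d=np.array([(u-c["cx"])/c["fx"],-(v-c["cy"])/c["fy"],-1.]); W=c["W"]; return W[:3,3],W[:3,:3]@d
def onz(c,u,v,z):
    p,d=ray(c,u,v); return p+d*(z-p[2])/d[2]
def proj(c,P):
    W=c["W"]; p=W[:3,:3].T@(np.array(P)-W[:3,3]); return c["cx"]-c["fx"]*p[0]/p[2], c["cy"]+c["fy"]*p[1]/p[2]
def tri(rays):
    A=np.zeros((3,3));b=np.zeros(3)
    for p,d in rays:
        d=d/np.linalg.norm(d);M=np.eye(3)-np.outer(d,d);A+=M;b+=M@p
    return np.linalg.solve(A,b)
def save(c,n): cv2.imwrite(f"pics/{n}.png",c["img"][:,:,::-1])
E
python3 - <<'E'
from h import *
o=ctrl.get_obs(); print(o["time_s"],o["eef_pos"],o["eef_rot"]); print(T_tool(o).round(3))
for n in("scene","top"):
    c=cam(n); save(c,n+"0"); print(n,[k for k in c],c["fx"],c["cx"],c["W"].round(3).tolist())
E
```

```text
0.0 [ 0.17419687 -0.54771885  0.40378176] [-6.62166854e-04  8.07132894e-01 -5.90369134e-01 -5.82661202e-04]
[[ 0.303 -0.953 -0.     0.174]
 [-0.953 -0.303  0.002 -0.548]
 [-0.002 -0.    -1.     0.404]
 [ 0.     0.     0.     1.   ]]
scene ['img', 'fx', 'fy', 'cx', 'cy', 'world_from_camera', 'W'] 427.8396926390403 322.83286226563746 [[0.5, 0.364, -0.786, -0.109], [-0.866, 0.198, -0.459, -0.44], [-0.012, 0.91, 0.415, 0.461], [0.0, 0.0, 0.0, 1.0]]
top ['img', 'fx', 'fy', 'cx', 'cy', 'world_from_camera', 'W'] 444.46455187291986 330.2231039561715 [[-0.013, 0.986, -0.167, 0.386], [-1.0, -0.016, -0.017, -0.049], [-0.019, 0.167, 0.986, 0.9], [0.0, 0.0, 0.0, 1.0]]
```

View pics/top0.png

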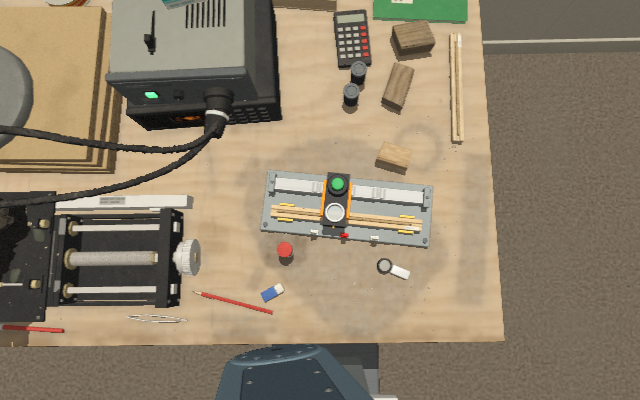

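View pics/scene0.png

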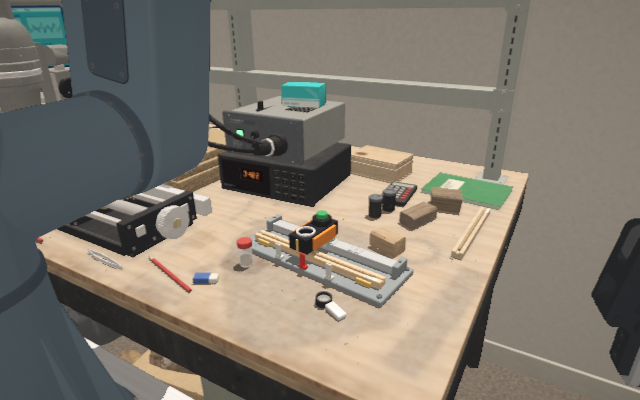

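The reader is at about (262–433, 170–247) in the top view. The red flag is the middle one at (344,236), with white flags at (314,232) and (374,238). The carriage (green button at 338,184) stands on the +y side of the red stop, so it has to be pushed towards -y on its left pad. Next I'll measure.

```bash
cat > m.py <<'E'
from h import *
def masks(c):
    h=cv2.cvtColor(c["img"],cv2.COLOR_RGB2HSV); H,S,V=cv2.split(h)
    return {"green":(H>50)&(H<80)&(S>150)&(V>60),"red":((H<5)|(H>174))&(S>170)&(V>90),"orange":(H>8)&(H<20)&(S>200)&(V>130),"grey":(S<60)&(V>100)&(V<185)}
def blobs(m,amin=6):
    n,l,s,ce=cv2.connectedComponentsWithStats(m.astype(np.uint8))
    return [(s[i].tolist(),ce[i].round(1).tolist()) for i in range(1,n) if s[i][4]>=amin]
E
python3 - <<'E'
from m import *
for n in("top","scene"):
    c=cam(n); mk=masks(c)
    for k in("green","red","orange"):
        for s,ce in blobs(mk[k]):
            x,y=ce
            if (250<x<440 and 165<y<260) or n=="scene" and 220<x<420 and 200<y<320: print(n,k,s,ce,onz(c,x,y,{"green":.086,"red":.044,"orange":.062}[k]).round(4))
    if n=="top":
        m=mk["grey"].astype(np.uint8); m[:, :255]=0;m[:,440:]=0;m[:165]=0;m[252:]=0
        m=cv2.morphologyEx(m,cv2.MORPH_OPEN,np.ones((2,2)))
        cn=max(cv2.findContours(cv2.morphologyEx(m,cv2.MORPH_CLOSE,np.ones((15,15))),0,2)[0],key=cv2.contourArea)
        b=cv2.boxPoints(cv2.minAreaRect(cn)); P=np.array([onz(c,*p,.012) for p in b]); print(b.round(1).tolist(),P.round(4).tolist(),P[:4].mean(0))
    z=c["img"][165:255,255:440] if n=="top" else c["img"][200:310,220:420]
    cv2.imwrite(f"pics/z{n}.png",cv2.resize(z[:,:,::-1],None,fx=4,fy=4,interpolation=cv2.INTER_CUBIC))
E
```

```text
top green [331, 184, 12, 6, 23] [336.0, 187.3] [ 0.541  -0.0468  0.086 ]
top red [340, 233, 8, 5, 34] [343.7, 235.0] [ 0.4554 -0.0601  0.044 ]
top red [287, 248, 5, 8, 13] [289.2, 251.3] [0.4256 0.0449 0.044 ]
top orange [349, 187, 2, 7, 8] [349.2, 190.2] [ 0.5395 -0.0719  0.062 ]
top orange [323, 188, 2, 5, 8] [323.4, 190.4] [ 0.5399 -0.0225  0.062 ]
top orange [322, 194, 2, 9, 15] [322.4, 197.9] [ 0.5254 -0.0204  0.062 ]
top orange [348, 198, 2, 6, 9] [348.3, 201.0] [ 0.5186 -0.0698  0.062 ]
top orange [320, 205, 3, 9, 15] [321.4, 208.9] [ 0.5042 -0.0183  0.062 ]
top orange [347, 208, 2, 8, 12] [347.4, 212.1] [ 0.4973 -0.0677  0.062 ]
[[260.20001220703125, 240.6999969482422], [263.20001220703125, 164.5], [434.1000061035156, 171.0], [431.20001220703125, 247.1999969482422]] [[0.449, 0.1065, 0.012], [0.6054, 0.1026, 0.012], [0.5856, -0.2469, 0.012], [0.4313, -0.2332, 0.012]] [ 0.51779978 -0.06776539  0.012     ]
scene red [299, 253, 8, 16, 81] [302.4, 261.1] [ 0.4364 -0.0768  0.044 ]
```

View pics/ztop.png

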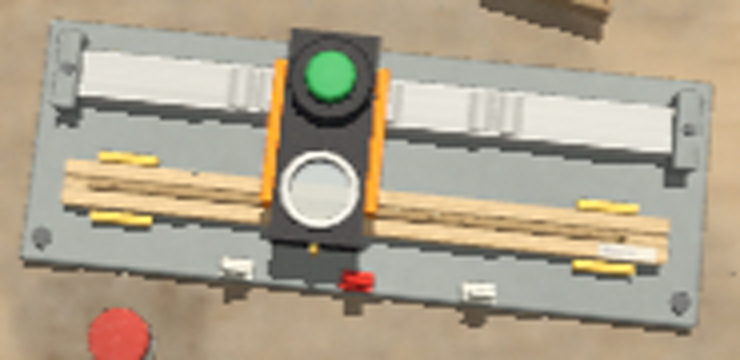

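The enlarged top crop (scale 4, offset 255,165) shows:
- Bed corners at (53,20), (713,83), (693,330) and (23,262).
- Flags: white (237,266), red (357,281), white (479,291).
- Button at (331,75), pointer tip at (314,249).

Run:
```python
from m import *
c=cam("top"); f=lambda u,v,z: onz(c,u/4+255-.4,v/4+165-.4,z)
for n,u,v,z in [("TL",53,20,.012),("TR",713,83,.012),("BR",693,330,.012),("BL",23,262,.012),("wa",237,264,.044),("red",357,279,.044),("wb",479,289,.044),("btn",331,75,.086),("ptr",314,249,.04),("Lpad far",280,62,.062),("Lpad near",267,206,.062)]: print(n,f(u,v,z).round(4))
# button in both views: hue mask looser
cs=cam("scene"); rs=[]
for cc,box in((c,(325,170,352,195)),(cs,(305,205,340,230))):
    H,S,V=cv2.split(cv2.cvtColor(cc["img"],cv2.COLOR_RGB2HSV)); m=(H>45)&(H<85)&(S>110)&(V>70)
    k=np.zeros_like(m);k[box[1]:box[3],box[0]:box[2]]=1;m&=k.astype(bool)
    ys,xs=np.nonzero(m);print(len(xs),xs.mean(),ys.mean(),xs.min(),xs.max(),ys.min(),ys.max());rs.append(ray(cc,xs.mean(),ys.mean()))
print("btn tri",tri(rs))
a=f(53,20,.012);b=f(713,83,.012);d=f(23,262,.012);e=f(693,330,.012)
for p,q in((b,a),(e,d)): v=(q-p); print("edge len,yaw of y",np.linalg.norm(v),np.degrees(np.arctan2(-v[0],v[1])))
for p,q in((d,a),(e,b)): v=(q-p); print("width,yaw of x",np.linalg.norm(v),np.degrees(np.arctan2(v[1],v[0])))
```

```text
TL [0.5944 0.0928 0.012 ]
TR [ 0.5559 -0.2429  0.012 ]
BR [ 0.4316 -0.2266  0.012 ]
BL [0.4702 0.1066 0.012 ]
wa [ 0.4647 -0.0026  0.044 ]
red [ 0.4566 -0.0604  0.044 ]
wb [ 0.451  -0.1189  0.044 ]
btn [ 0.5485 -0.0494  0.086 ]
ptr [ 0.4718 -0.0399  0.04  ]
Lpad far [ 0.5601 -0.025   0.062 ]
Lpad near [ 0.4904 -0.0181  0.062 ]
129 337.04651162790697 183.48062015503876 331 343 178 189
83 321.43373493975906 214.85542168674698 316 327 211 219
btn tri [ 0.54990161 -0.04967538  0.08055533]
edge len,yaw of y 0.3378846511583652 -6.54010952846418
edge len,yaw of y 0.3354462163374829 -6.602317857340991
width,yaw of x 0.12499582614520771 -6.323827090402406
width,yaw of x 0.12537457078582884 -7.438965143263898
```

Request:
move_arm(
  moves=[
    {"gripper": 0,"roll": 8.1},
    {"gripper": 0,"roll": 8.1},
    {"gripper": 0,"roll": 8.0},
    {"gripper": 0,"x": -2.5,"y": -1.2},
    {"gripper": 0,"x": -5,"y": -2.4},
  ],
)

```text
validation failed for argument at $.mo...
```

Request:
move_arm(
  moves=[
    {"gripper": 0,"x": -5,"y": -2.4},
    {"gripper": 0,"x": -5,"y": -2.4},
    {"gripper": 0,"x": -5,"y": -2.4},
    {"gripper": 0,"x": -5,"y": -2.4},
    {"gripper": 0,"x": -5,"y": -2.4},
  ],
)

```text
validation failed for argument at $.mo...
```

Request:
move_arm(
  moves=[
    {"gripper": 0,"x": -5,"y": -2.4},
    {"gripper": 0,"x": -5,"y": -2.4},
    {"gripper": 0,"x": -5,"y": -2.4},
    {"gripper": 0,"x": -5,"y": -2.4},
    {"gripper": 0},
  ],
)

```text
validation failed for argument at $.mo...
```

```bash
cat > d.py <<'E'
from m import *
yaw=np.radians(-6.55); ex=np.array([np.cos(yaw),np.sin(yaw)]); ey=np.array([-ex[1],ex[0]]); O=np.array([.5205,-.0684])
def loc(p): d=np.array(p)[:2]-O; return np.array([d@ex,d@ey])
def wor(x,y,z): return np.r_[O+x*ex+y*ey,z]
def rep():
    o=ctrl.get_obs(); T=T_tool(o); print("t",o["time_s"],"pos",np.round(o["eef_pos"],4),"loc",loc(o["eef_pos"]).round(4),"xaxis deg",np.degrees(np.arctan2(T[1,0],T[0,0])).round(2),"F",np.round(o["wrist_force"],2),"op",round(float(o["opening"]),3)); return o,T
E
python3 - <<'E'
from d import *
rep(); c=cam("wrist"); save(c,"w1"); print(c["fx"],c["cx"],c["cy"],np.round(c["tool_from_camera"],3).tolist())
E
```

```text
t 0.3 pos [ 0.1742 -0.5479  0.4044] loc [-0.2893 -0.5159] xaxis deg -72.36 F [ 0.61 -0.69 -0.28] op 0.997
333.3925444524201 315.7990914873055 201.59721123448466 [[1.0, -0.0, -0.0, 0.0], [-0.0, -0.945, -0.327, -0.084], [-0.0, 0.327, -0.945, 0.03], [0.0, 0.0, 0.0, 1.0]]
```

View pics/w1.png

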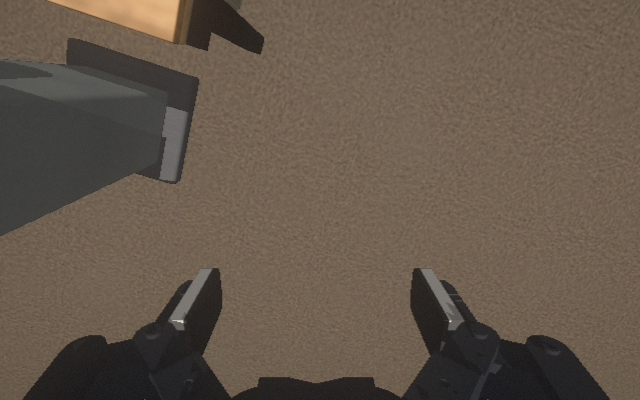

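The moves were refused, so the arm has not moved: the wrist view shows only floor and the open fingers. A row probably needs all five numbers.

Request:
move_arm(
  moves=[
    {"gripper": 0,"x": 0,"y": 0,"z": 0,"roll": 8.1},
    {"gripper": 0,"x": 0,"y": 0,"z": 0,"roll": 8.1},
    {"gripper": 0,"x": 0,"y": 0,"z": 0,"roll": 8.0},
    {"gripper": 0,"x": -2.5,"y": -1.2,"z": 0,"roll": 0},
    {"gripper": 0,"x": -5,"y": -2.4,"z": 0,"roll": 0},
  ],
)

```text
time_s: 0.98
eef_pos: [0.2182, -0.4779, 0.4046]
eef_rot: [-0.0, -0.664, 0.747, -0.0]
wrist_force: [0.4, -0.2, -0.1]
opening: 0.001
```

Request:
move_arm(
  moves=[
    {"gripper": 0,"x": -5,"y": -2.4,"z": 0,"roll": 0},
    {"gripper": 0,"x": -5,"y": -2.4,"z": 0,"roll": 0},
    {"gripper": 0,"x": -5,"y": -2.4,"z": 0,"roll": 0},
    {"gripper": 0,"x": -5,"y": -2.4,"z": 0,"roll": 0},
    {"gripper": 0,"x": -5,"y": -2.4,"z": 0,"roll": 0},
  ],
)

```text
time_s: 1.6
eef_pos: [0.367, -0.2413, 0.405]
eef_rot: [0.0, -0.665, 0.747, -0.001]
wrist_force: [0.8, -0.4, -1.0]
opening: 0.002
```

Request:
move_arm(
  moves=[
    {"gripper": 0,"x": -5,"y": -2.4,"z": 0,"roll": 0},
    {"gripper": 0,"x": -5,"y": -2.4,"z": 0,"roll": 0},
    {"gripper": 0,"x": -5,"y": -2.4,"z": 0,"roll": 0},
    {"gripper": 0,"x": -5,"y": -2.4,"z": 0,"roll": 0},
    {"gripper": 0,"x": -2.5,"y": -1.2,"z": 0,"roll": 0},
  ],
)

```text
time_s: 2.22
eef_pos: [0.5002, -0.0294, 0.4049]
eef_rot: [0.0, -0.666, 0.746, -0.0]
wrist_force: [0.1, -0.3, 0.0]
opening: 0.0
```

Run:
```python
from d import *
rep(); c=cam("wrist"); save(c,"w2")
for p in [(-.0,.0224,.064),(-.064,0,.044),(-.064,.06,.044),(-.064,-.06,.044),(.025,.0224,.086),(-.056,.0224,.04)]: print(p,np.round(proj(c,wor(*p)),1))
```

```text
t 2.225 pos [ 0.5002 -0.0294  0.4049] loc [-0.0246  0.0365] xaxis deg -96.42 F [ 0.14 -0.3   0.02] op 0.0
(-0.0, 0.0224, 0.064) [330.8 153.9]
(-0.064, 0, 0.044) [350.1 210.3]
(-0.064, 0.06, 0.044) [293.4 210.2]
(-0.064, -0.06, 0.044) [406.8 210.5]
(0.025, 0.0224, 0.086) [332.4 129.8]
(-0.056, 0.0224, 0.04) [328.9 201.9]
```

View pics/w2.png

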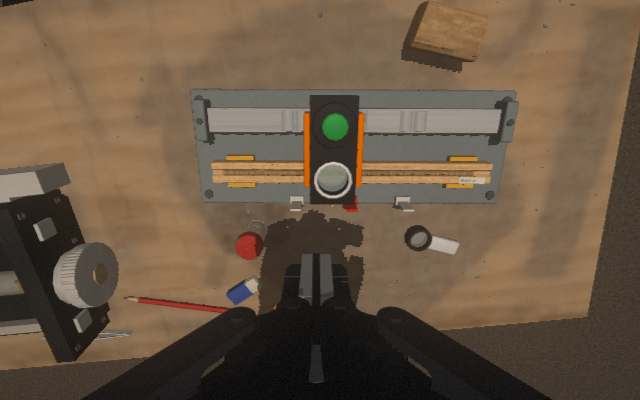

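The wrist view agrees with the map: red flag at (350,205) against a predicted (350,210), button at (335,127) against (332,130). The shut fingers are at about (301–333, 254), roughly 16 mm over their backs at the tip. I'll move beside the left pad and go down.

Request:
move_arm(
  moves=[
    {"gripper": 0,"x": -4.6,"y": -2.3,"z": 0,"roll": 0},
    {"gripper": 0,"x": 0,"y": 0,"z": 4.5,"roll": 0},
    {"gripper": 0,"x": 0,"y": 0,"z": 5,"roll": 0},
    {"gripper": 0,"x": 0,"y": 0,"z": 4.5,"roll": 0},
    {"gripper": 0,"x": 0,"y": 0,"z": 2.6,"roll": 0},
  ],
)

```text
time_s: 2.9
eef_pos: [0.5264, 0.0112, 0.2362]
eef_rot: [-0.001, -0.665, 0.746, 0.001]
wrist_force: [-0.6, -0.4, 0.4]
opening: -0.002
```

Run:
```python
from d import *
rep(); c=cam("wrist"); d=cam("scene")
z=np.vstack([c["img"][:, :, ::-1][0:400], cv2.resize(d["img"][190:310,220:412][:,:,::-1],(640,400))[:200]*0]) if 0 else c["img"][:,:,::-1]
s=cv2.resize(d["img"][190:310,220:420][:,:,::-1],(640,384),interpolation=cv2.INTER_CUBIC)
cv2.imwrite("pics/w3.png",cv2.resize(np.vstack([z,s]),None,fx=.75,fy=.75))
```

```text
t 2.9 pos [0.5264 0.0112 0.2362] loc [-0.0032  0.0797] xaxis deg -96.57 F [-0.63 -0.37  0.4 ] op -0.002
```

View pics/w3.png

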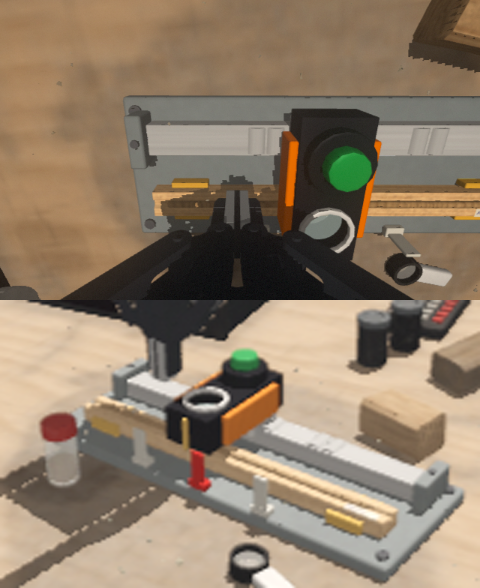

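The shut fingers are just off the +y orange pad, level with it, and clear of everything. I'll go down to pad height and approach slowly.

Request:
move_arm(
  moves=[
    {"gripper": 0,"x": 0,"y": 0,"z": 1.6,"roll": 0},
    {"gripper": 0,"x": 0.3,"y": 0,"z": 0,"roll": 0},
    {"gripper": 0,"x": 0.3,"y": 0,"z": 0,"roll": 0},
    {"gripper": 0,"x": 0.2,"y": 0,"z": 0,"roll": 0},
    {"gripper": 0,"x": 0,"y": 0,"z": 0,"roll": 0},
  ],
)

```text
time_s: 3.62
eef_pos: [0.5268, 0.0031, 0.2233]
eef_rot: [0.0, -0.665, 0.747, -0.0]
wrist_force: [-0.5, -0.1, -0.4]
opening: -0.0
```

```bash
cat > k.py <<'E'
from d import *
def look(name=None):
    rep()
    # carriage y: button centroid in top (z .083) and pads
    c=cam("top"); H,S,V=cv2.split(cv2.cvtColor(c["img"],cv2.COLOR_RGB2HSV))
    w=cam("wrist")
    for n,cc in(("top",c),("wrist",w)):
        H,S,V=cv2.split(cv2.cvtColor(cc["img"],cv2.COLOR_RGB2HSV)); m=(H>45)&(H<85)&(S>110)&(V>70)
        B=[b for b in blobs(m,40) if np.linalg.norm(onz(cc,*b[1],.083)[:2]-wor(.025,.01,0)[:2])<.06]
        for b in B: print(n,b[0],"btn loc",loc(onz(cc,*b[1],.083)).round(4))
        m=masks(cc)["red"]
        for b in blobs(m,6):
            p=loc(onz(cc,*b[1],.04))
            if abs(p[0]+.064)<.015 and abs(p[1])<.02: print(n,"flag loc",p.round(4),b[0])
    if name: save(w,name)
    return c,w
E
python3 -c "
from k import *
look()"
```

```text
t 3.625 pos [0.5268 0.0031 0.2233] loc [-0.0019  0.0718] xaxis deg -96.58 F [-0.46 -0.13 -0.39] op -0.0
top flag loc [-0.0655  0.001 ] [340, 233, 8, 5, 31]
wrist [426, 210, 66, 68, 3308] btn loc [0.0282 0.02  ]
```

Request:
move_arm(
  moves=[
    {"gripper": 0,"x": 0.3,"y": 0,"z": 0.4,"roll": 0},
    {"gripper": 0,"x": 0.3,"y": 0,"z": 0,"roll": 0},
    {"gripper": 0,"x": 0.3,"y": 0,"z": 0,"roll": 0},
    {"gripper": 0,"x": 0.3,"y": 0,"z": 0,"roll": 0},
    {"gripper": 0,"x": 0,"y": 0,"z": 0,"roll": 0},
  ],
)

```text
time_s: 4.35
eef_pos: [0.5252, -0.0088, 0.2187]
eef_rot: [-0.0, -0.665, 0.747, -0.0]
wrist_force: [0.6, -0.4, -0.6]
opening: 0.002
```

```bash
python3 -c "
from k import *
look('w4')"
```

```text
t 4.35 pos [ 0.5252 -0.0088  0.2187] loc [-0.0021  0.0597] xaxis deg -96.58 F [ 0.56 -0.36 -0.63] op 0.002
top flag loc [-0.0655  0.0006] [341, 233, 7, 5, 32]
wrist [403, 214, 68, 70, 3526] btn loc [0.0282 0.0174]
```

Request:
move_arm(
  moves=[
    {"gripper": 0,"x": 0.2,"y": 0,"z": 0,"roll": 0},
    {"gripper": 0,"x": 0.2,"y": 0,"z": 0,"roll": 0},
    {"gripper": 0,"x": 0.2,"y": 0,"z": 0,"roll": 0},
    {"gripper": 0,"x": 0.2,"y": 0,"z": 0,"roll": 0},
    {"gripper": 0,"x": 0,"y": 0,"z": 0,"roll": 0},
  ],
)

```text
time_s: 5.08
eef_pos: [0.5243, -0.0166, 0.2187]
eef_rot: [0.0, -0.665, 0.746, -0.0]
wrist_force: [-0.4, 0.9, 0.6]
opening: 0.002
```

```bash
python3 -c "
from k import *
look('w5')"
```

```text
t 5.075 pos [ 0.5243 -0.0166  0.2187] loc [-0.0021  0.0519] xaxis deg -96.57 F [-0.42  0.93  0.64] op 0.002
top flag loc [-0.0651  0.0003] [341, 233, 7, 5, 33]
wrist [402, 214, 68, 70, 3521] btn loc [0.0282 0.0098]
```

Contact is confirmed: the button now keeps its place in the wrist picture. The carriage is at about 9.8 mm, near the ridge.

Request:
move_arm(
  moves=[
    {"gripper": 0,"x": 0.15,"y": 0,"z": 0,"roll": 0},
    {"gripper": 0,"x": 0.15,"y": 0,"z": 0,"roll": 0},
    {"gripper": 0,"x": 0.15,"y": 0,"z": 0,"roll": 0},
    {"gripper": 0,"x": 0,"y": 0,"z": 0,"roll": 0},
  ],
)

```text
time_s: 5.68
eef_pos: [0.5237, -0.0213, 0.2186]
eef_rot: [-0.0, -0.665, 0.746, -0.0]
wrist_force: [-0.2, -0.6, -0.5]
opening: 0.001
```

```bash
python3 -c "
from k import *
look('w6')"
```

```text
t 5.675 pos [ 0.5237 -0.0213  0.2186] loc [-0.0022  0.0471] xaxis deg -96.57 F [-0.16 -0.63 -0.48] op 0.001
top flag loc [-0.065  -0.0026] [344, 233, 4, 5, 18]
wrist [403, 214, 68, 70, 3555] btn loc [0.0283 0.0048]
```

Request:
move_arm(
  moves=[
    {"gripper": 0,"x": 0.1,"y": 0,"z": 0,"roll": 0},
    {"gripper": 0,"x": 0,"y": 0,"z": 0,"roll": 0},
  ],
)

```text
time_s: 6.02
eef_pos: [0.5236, -0.0221, 0.2186]
eef_rot: [-0.0, -0.665, 0.746, 0.0]
wrist_force: [0.5, -0.7, -0.4]
opening: -0.003
```

```bash
python3 -c "
from k import *
look('w7')"
```

```text
t 6.025 pos [ 0.5236 -0.0221  0.2186] loc [-0.0022  0.0464] xaxis deg -96.57 F [ 0.53 -0.68 -0.4 ] op -0.003
top flag loc [-0.0649 -0.0032] [344, 233, 4, 5, 15]
wrist [404, 214, 67, 70, 3541] btn loc [0.0282 0.0039]
```

Request:
move_arm(
  moves=[
    {"gripper": 0,"x": 0.1,"y": 0,"z": 0,"roll": 0},
    {"gripper": 0,"x": 0,"y": 0,"z": 0,"roll": 0},
  ],
)

```text
time_s: 6.38
eef_pos: [0.5235, -0.0231, 0.2187]
eef_rot: [0.0, -0.665, 0.746, -0.0]
wrist_force: [-0.1, -0.7, -0.4]
opening: 0.0
```

```bash
python3 -c "
from k import *
look('w8')"
```

```text
t 6.375 pos [ 0.5235 -0.0231  0.2187] loc [-0.0021  0.0454] xaxis deg -96.57 F [-0.11 -0.66 -0.42] op 0.0
top flag loc [-0.0651 -0.0038] [345, 233, 3, 5, 12]
wrist [411, 214, 67, 70, 3533] btn loc [0.0282 0.0005]
```

It snapped: the button jumped 3.4 mm ahead of the finger, to y≈0.5 mm. I'll back off, rise and check.

Request:
move_arm(
  moves=[
    {"gripper": 0,"x": -1.0,"y": 0,"z": 0,"roll": 0},
    {"gripper": 0,"x": -1.0,"y": 0,"z": -1,"roll": 0},
    {"gripper": 0,"x": 0,"y": 2,"z": -5,"roll": 0},
    {"gripper": 0,"x": 1,"y": 4,"z": -5,"roll": 0},
    {"gripper": 0,"x": 0,"y": 0,"z": 0,"roll": 0},
  ],
)

```text
time_s: 7.1
eef_pos: [0.4664, -0.0055, 0.332]
eef_rot: [0.002, -0.666, 0.746, -0.004]
wrist_force: [-0.2, -0.2, -0.5]
opening: -0.003
```

```bash
python3 -c "
from k import *
c,w=look()
z=w['img'][:,:,::-1]; cv2.imwrite('pics/w9.png',z)
for p in [(-.064,0,.044),(.025,0,.083),(-.056,0,.04)]: print(p,np.round(proj(w,wor(*p)),1))
"
```

```text
t 7.1 pos [ 0.4664 -0.0055  0.332 ] loc [-0.0609  0.0564] xaxis deg -96.53 F [-0.16 -0.18 -0.51] op -0.003
wrist [392, 62, 39, 41, 1172] btn loc [ 0.0278 -0.0022]
wrist flag loc [-0.0617 -0.0002] [372, 194, 22, 10, 129]
(-0.064, 0, 0.044) [384.7 202.8]
(0.025, 0, 0.083) [406.9  86.7]
(-0.056, 0, 0.04) [384.4 192. ]
```

View pics/w9.png

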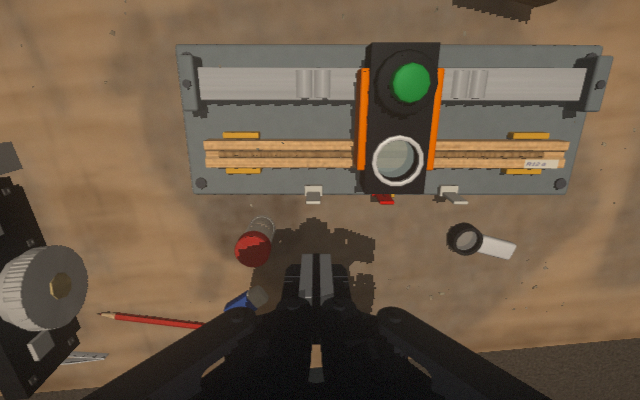

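The carriage stands level with the red flag (flag at 383,198; lens and pointer at about 398,160 with parallax). It sits midway between the ridge pairs at 313 and 470, and the loose things are untouched. Now I'll move above the button.

Request:
move_arm(
  moves=[
    {"gripper": 0,"x": 2.8,"y": -4.3,"z": 0,"roll": 0},
    {"gripper": 0,"x": 2.8,"y": -4.4,"z": 0,"roll": 0},
    {"gripper": 0,"x": 0,"y": 0,"z": 3.5,"roll": 0},
    {"gripper": 0,"x": 0,"y": 0,"z": 2.7,"roll": 0},
    {"gripper": 0,"x": 0,"y": 0,"z": 0,"roll": 0},
  ],
)

```text
time_s: 7.82
eef_pos: [0.5456, -0.0709, 0.2609]
eef_rot: [-0.002, -0.665, 0.746, 0.003]
wrist_force: [-0.1, -0.7, -0.2]
opening: -0.001
```

```bash
python3 -c "
from k import *
c,w=look(); d=cam('scene')
s=cv2.resize(d['img'][180:300,230:430][:,:,::-1],(640,384),interpolation=cv2.INTER_CUBIC)
cv2.imwrite('pics/w10.png',cv2.resize(np.vstack([w['img'][:,:,::-1],s]),None,fx=.75,fy=.75))
"
```

```text
t 7.825 pos [ 0.5456 -0.0709  0.2609] loc [0.0252 0.0003] xaxis deg -96.56 F [-0.07 -0.7  -0.16] op -0.001
wrist [298, 234, 45, 26, 578] btn loc [ 0.0341 -0.0026]
```

View pics/w10.png

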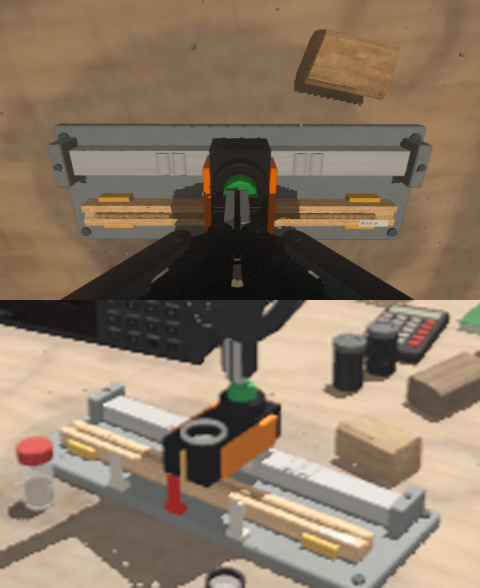

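The fingertips hang about 2 mm above the button and centred on it, with the pointer at the red flag. Pressing now.

Request:
move_arm(
  moves=[
    {"gripper": 0,"x": 0,"y": 0,"z": 0.3,"roll": 0},
    {"gripper": 0,"x": 0,"y": 0,"z": 0.2,"roll": 0},
    {"gripper": 0,"x": 0,"y": 0,"z": 0,"roll": 0},
  ],
)

```text
time_s: 8.35
eef_pos: [0.5465, -0.0715, 0.2602]
eef_rot: [0.0, -0.665, 0.746, -0.0]
wrist_force: [-0.3, 0.7, 0.0]
opening: 0.002
```

Request:
move_arm(
  moves=[
    {"gripper": 0,"x": 0,"y": 0,"z": 0.2,"roll": 0},
    {"gripper": 0,"x": 0,"y": 0,"z": 0.1,"roll": 0},
    {"gripper": 0,"x": 0,"y": 0,"z": 0,"roll": 0},
  ],
)

```text
time_s: 8.72
eef_pos: [0.5467, -0.0716, 0.2571]
eef_rot: [0.0, -0.665, 0.746, -0.0]
wrist_force: [-0.5, 0.1, 2.0]
opening: -0.001
```

Contact (2 N). I'll go on to full travel.

Request:
move_arm(
  moves=[
    {"gripper": 0,"x": 0,"y": 0,"z": 0.2,"roll": 0},
    {"gripper": 0,"x": 0,"y": 0,"z": 0.2,"roll": 0},
    {"gripper": 0,"x": 0,"y": 0,"z": 0,"roll": 0},
  ],
)

```text
time_s: 9.1
eef_pos: [0.5468, -0.0716, 0.2534]
eef_rot: [0.0, -0.665, 0.746, -0.0]
wrist_force: [-0.8, 0.4, 6.5]
opening: 0.002
```

Request:
move_arm(
  moves=[
    {"gripper": 0,"x": 0,"y": 0,"z": 0.1,"roll": 0},
    {"gripper": 0,"x": 0,"y": 0,"z": 0,"roll": 0},
  ],
)

```text
time_s: 9.35
eef_pos: [0.5468, -0.0716, 0.2532]
eef_rot: [0.0, -0.666, 0.746, -0.0]
wrist_force: [-4.0, 1.9, 13.6]
opening: -0.001
```

The button is bottomed: position held while the force rose to 13.6 N. I'll release straight up and move clear.

Request:
move_arm(
  moves=[
    {"gripper": 0,"x": 0,"y": 0,"z": -0.4,"roll": 0},
    {"gripper": 0,"x": 0,"y": 0,"z": -1,"roll": 0},
    {"gripper": 0,"x": 0,"y": 0,"z": -4,"roll": 0},
    {"gripper": 0,"x": 0,"y": 3,"z": -5,"roll": 0},
    {"gripper": 0,"x": 0,"y": 4,"z": -4,"roll": 0},
  ],
)

```text
time_s: 9.98
eef_pos: [0.4765, -0.0636, 0.3977]
eef_rot: [0.0, -0.666, 0.746, -0.0]
wrist_force: [1.1, -0.3, 0.9]
opening: -0.003
```

Request:
move_arm(
  moves=[
    {"gripper": 0,"x": -5,"y": 0,"z": 0,"roll": 0},
    {"gripper": 0,"x": -5,"y": 0,"z": 0,"roll": 0},
    {"gripper": 0,"x": 0,"y": 0,"z": 0,"roll": 0},
    {"gripper": 0,"x": 0,"y": 0,"z": 0,"roll": 0},
  ],
)

```text
time_s: 10.48
eef_pos: [0.4883, 0.0357, 0.3957]
eef_rot: [-0.0, -0.666, 0.746, 0.0]
wrist_force: [-0.4, -0.2, -0.3]
opening: -0.001
```

```bash
python3 -c "
from k import *
c,w=look(); d=cam('scene')
rs=[]
s=cv2.resize(d['img'][180:300,230:430][:,:,::-1],(640,384),interpolation=cv2.INTER_CUBIC)
t=cv2.resize(c['img'][160:260,250:445][:,:,::-1],(640,328),interpolation=cv2.INTER_CUBIC)
cv2.imwrite('pics/w11.png',cv2.resize(np.vstack([t,s]),None,fx=.8,fy=.8))
for n,cc in(('wrist',w),('scene',d)):
    H,S,V=cv2.split(cv2.cvtColor(cc['img'],cv2.COLOR_RGB2HSV)); m=(H>45)&(H<85)&(S>110)&(V>70)
    B=[b for b in blobs(m,30) if np.linalg.norm(onz(cc,*b[1],.083)[:2]-wor(.025,.0,0)[:2])<.05]; print(n,B)
    if B: rs.append(ray(cc,*max(B,key=lambda b:b[0][4])[1]))
if len(rs)==2: p=tri(rs); print('btn',p.round(4),loc(p))
"
```

```text
t 10.475 pos [0.4883 0.0357 0.3957] loc [-0.0439  0.0997] xaxis deg -96.51 F [-0.37 -0.22 -0.33] op -0.001
top [343, 179, 13, 13, 129] btn loc [0.026  0.0004]
top flag loc [-0.0653  0.0006] [340, 233, 8, 5, 35]
wrist [427, 88, 29, 30, 662] btn loc [ 0.0277 -0.0023]
wrist flag loc [-0.0615  0.0001] [405, 188, 16, 8, 81]
wrist [([427, 88, 29, 30, 662], [440.4, 102.8])]
scene [([325, 214, 12, 9, 85], [330.4, 217.8])]
btn [ 0.5472 -0.0737  0.0814] [ 0.02712388 -0.00224547]
```

View pics/w11.png

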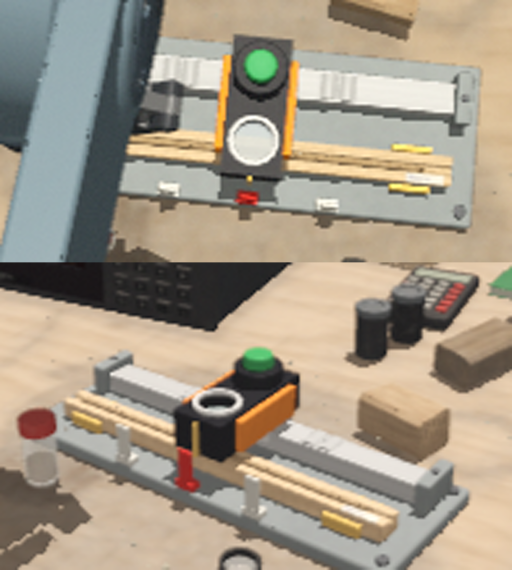

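The pointer is in line with the red flag (top view: pointer 249,178 and flag 247,197; button y 0.4 mm, flag 0.6 mm). The button is up again, at the same 81 mm blob height as before the press, and the arm is clear. Handing in.

```bash
python3 -c "
from h import *
print(ctrl.hand_in())"
```

```text
the job is handed in; nothing more can be done
None
```

The job is done and handed in at about 10.6 s of robot time. With the gripper shut, I pushed the left orange pad until the carriage snapped into the red-flag stop. I then backed off and pressed the green button there, once, to its end (force rising to 13.6 N), and lifted clear.

**Last checks:**
- **Carriage:** the top view puts the button at y = 0.4 mm and the red flag at 0.6 mm, so the carriage is level with the flag.
- **Button:** it is up again, at the same measured height as before the press (81 mm). That is the centre of the green blob, so it reads lower than the stated 86 mm top.
- **Surroundings:** the vial, pine block and loupe show no movement in the pictures. I judged this by eye and did not measure them.
- **Robot:** nothing is touching, with wrist force at noise level.

**Disagreement:** the wrist camera alone put the button at about y = −2.3 mm, outside the top view's reading. It had shown the same offset before the press, right after the carriage seated. I took this as calibration or parallax error, because the pointer and flag line up in the top view.

The first three move calls were refused, because each row needs all five numbers. Nothing moved.

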